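Seat a bush with the ratchet arbor press

ROBOT

A 6-joint arm with a two-finger parallel gripper is mounted at the origin on the work surface. World frame = base frame: x ahead of the robot, y to its left, z up, the work surface at z = 0. Lengths are in m, angles in rad, forces in N, time in s.
With the tool pointing down it reaches from about 0.25 to 0.85 m from the base axis. Payload 12.5 kg.
Tool frame: the origin (TCP) lies between the finger pads; the fingertips stand 22 mm ahead of it and the grasp point (between the pads) lies 3 mm ahead of it; z points along the fingers, x is the direction in which the jaws open and shut, and the axes are right-handed (so a half turn about z gives the same grasp; the last joint's range is limited). The gripper opens to 93 mm and grips with 3 to 60 N. Pads are 15 mm wide; open, the fingers measure 128 mm over their backs; the gripper's body (75 mm by 188 mm) begins 65 mm behind the grasp point.
Start: joints at [-0.085, 0.351, 1.652, -0, 1.139, -0.085], TCP at [0.55, 0, 0.241] pointing down, gripper open.
Joint ranges: [-2.75, 2.75], [-0.79, 2.1], [0.01, 2.65], [-1.57, 4.71], [0.07, 3.14], [-2.87, 2.87]. Speed limits (rad/s): [2.22, 2.22, 2.79, 3.14, 3.14, 3.14].

INTERFACE

Orientations are given as a 3x3 rotation matrix whose columns are the frame's x, y, z axes.
In Python, from station import observe, cams, workorder gives the robot as it stands. The module is installed in compiled form; this text tells all that it offers.
- The arm moves only by the shell command python3 -m pendant 'ROWS' [FORCE]. ROWS is JSON, one flat list of numbers, 5 for each row, row after row: the shift along the tool's x, y, z in mm, then the turn about the tool's z in degrees, then the closure, from 0 (fully open) to 1 (shut). A call has 1 to 12 rows; each row shifts and turns the pose as measured when the row begins, along the tool's axes as they then stand; what a row does not reach is not made up. A row lasts 1/8 s, in which the tool goes at most 62.5 mm and 10.7 degrees, less where a joint would pass 70% of its speed; a pose out of reach is approached as far as the arm can. A call with a gripper value outside its range is refused whole. The fingers move at their own pace and stop on an object; FORCE is the grip in N (left out, the last holds). Time passes only in rows, so rows that do not move let the fingers close. It gives the time, the measured TCP pose, the force and the opening at its end, in the units of the state.
- observe(): the state, without advancing time (a new reading comes with each control period).
- cams.read_camera(name): name is "scene" or "side" or "wrist"; returns the picture (384x512x3 uint8, red, green, blue); there is no depth.
- cams.camera_model(name): a dict with "fov_y" (degrees; the focal length in pixels is half the picture's height over the tangent of half this angle, whatever the lens; pixels are square), "cx", "cy" (the principal point, pixels), "xyz" and "orientation" of the camera in the world; the wrist camera has in their place "hand_eye" (4x4, takes a point from camera to tool coordinates, whose origin is the TCP and whose axes are the tool frame's). Camera axes: x right, y down, z forward; pixel columns grow to the right and rows downward; lengths in m; the calibration is good to about 2 mm. A picture is of the moment at which its call begins: read the wrist's pose just before it. camera_model takes no time and is no camera call.
- workorder.sign_off(): hands the job in, once; it reports no verdict.
The state is a dict: "t": time; "q": joint angles; "qvel": joint speeds; "joint_torque": joint torques, N m; "eef_pos": TCP position; "eef_rot": TCP orientation; "ft_force": force on the tool from outside, world axes, zero at the start; "torque": the same for the moment, N m; "width": finger opening in m.
Only numpy, scipy, OpenCV 4.12 (cv2) and the standard library are available. Lean on these libraries where they do the work, as an engineer would, in place of code of your own. Each camera call takes 0.05 s, during which the arm holds its last target.

TASK

A flanged brass bush stands proud in the steel hub on the bench arbor press. With a fingertip, press the thumb tab of the press's holding pawl fully down so that the pawl flips out of the ratchet wheel's teeth and stays out, then push the hand lever down until the bush is fully home, its flange seated on the hub. Grasp and lift nothing, do not force the lever against the engaged pawl, and leave the loose things around the press where they stand.

Things in the scene. Friction and masses are not known exactly. Their poses are not given: they have to be found in the camera images.
- press: blue half-ton bench arbor press, bolted down, its place and heading vary: foot 240 x 120 mm, head 270 mm high, square steel ram standing up to 310 mm. Origin at bench height under its middle; axes as press_pivot. Lever, ratchet wheel and pawl are on its -y side.
- press_pivot (a point): point on the lever's axis, in the plane in which the lever swings, 210 mm above the bench. Axes are the press's: -x to its front (where the lever points), +x to its back, z up. The blue head lies on the +y side, its side face 35 mm from this point; beyond the lever on the -y side it is open bench.
- lever (a joint): hand lever, rad: 0 is raised 0.54 above level; grows as it goes down (elevation = 0.54 - value). Starts at 0 to 0.12; while the pawl is in it stops at 0.17 and yields to 0.26 at most. Stays where left. Pawl out: about 2 N at the grip until the ram meets the bush at 0.25 to 0.47, then about 8 N, and a hard stop at 0.96 to 1.0 with the bush home.
- lever_grip (a point): middle of the lever's hand grip, on its centre line, 195 mm from press_pivot: a black round sleeve 26 mm thick and 90 mm long (150 to 240 mm from the pivot), on a bare 14 mm steel rod. Swings with the lever from about 310 mm down to about 130 mm above the bench.
- pawl (a joint): holding pawl angle, rad: 0 with its nose in the ratchet teeth, 0.30 thrown fully out. An over-centre spring holds it at either end: the tab must be pressed past about the middle (0.15), with about 4 N at the tab (more if the lever has been pushed against the pawl), and then snaps on to 0.30 and stays there.
- pawl_tab (a point): centre of the upper face of the pawl's steel thumb tab, a plate 30 mm along the press's x, 38 mm along its y, beside the back end of the head; 249 mm above the bench with the pawl in, about 18 mm lower when out. 62 mm behind the pawl's pivot pin. The head's side face is 27 mm away towards +y, its top 21 mm higher; other sides are free.
- bush (a joint): how far the bush has gone into the hub from 10 mm proud, m: it starts between 0 and 0.003 and reads 0.010 when its flange sits on the hub. It is a press fit and moves only under the ram, which goes down 14 mm per radian of the lever.
- bush_top (a point): centre of the upper face of the bush's flange (48 mm across, 4 mm thick), under the ram; 92 mm above the bench when 10 mm proud, 82 mm when home.
- spare_bush_a: spare brass flanged bush standing on its flange, 48 mm across, 26 mm high; origin at the centre of its underside. A bystander.
- spare_bush_b: a second spare brass flanged bush, like spare_bush_a. A bystander.
- spare_hub: spare steel hub, 76 mm across its foot, 30 mm high; origin at the centre of its underside. A bystander.
- ring_gauge: steel ring gauge lying flat, 66 mm outside, 32 mm bore, 22 mm high; origin at the centre of its underside. A bystander.
- plug_gauge: double-ended plug gauge lying on the bench, 135 mm long, 24 mm thick; origin on its underside near mid-length, x along it. A bystander.
- oil_bottle: oil bottle, 52 mm across, 120 mm high, standing; origin at the centre of its underside. A bystander.

How it is judged:
By the outcome, as a careful person would: the job done as asked, in the order asked, and still so for the second after the job is handed in, with the robot touching nothing.
It also fails if it takes over 45 s, if anything falls off the work surface, if the arm or the gripper's body presses on something with over 40 N, if the wrist force passes 120 N, or if a joint passes its speed limit or range.

## Working session

There is one attempt and no reset: what is moved stays moved. The work goes in short steps, Python scripts to look and compute and a shell command to move; the robot and the scene stay as the last step left them, time stands still between calls to the robot, and variables do not carry over. Pictures are saved under pics/ and viewed, and the job is handed in when it is done.

```bash
mkdir -p pics; python3 - <<'E'
from station import observe, cams
import cv2
s=observe();print(s)
for n in ("scene","side","wrist"):
    im=cams.read_camera(n);cv2.imwrite(f"pics/{n}0.png",im[:,:,::-1]);print(n,cams.camera_model(n))
E
```

```text
{'t': 0.0, 'q': array([-8.45818566e-02,  3.51224079e-01,  1.65240622e+00, -6.38422591e-06,
        1.13910692e+00, -8.45985957e-02]), 'qvel': array([ 0.00043308, -0.00128654, -0.00100596, -0.00023421,  0.00023542,
        0.00131196]), 'joint_torque': array([ 1.41757551e-03, -4.97321892e+01, -2.85254824e+01,  6.99741254e-02,
        2.57699919e-02, -1.73020858e-04]), 'eef_pos': array([5.49686980e-01, 6.06062150e-05, 2.40114867e-01]), 'eef_rot': array([[ 9.99999349e-01,  1.93617536e-05, -1.14097199e-03],
       [ 1.94654999e-05, -9.99999996e-01,  9.09169846e-05],
       [-1.14097023e-03, -9.09391349e-05, -9.99999345e-01]]), 'ft_force': array([ 0.55259059,  0.86945888, -0.21679749]), 'torque': array([-0.01267561,  0.02315711,  0.01151866]), 'width': 0.09290141439067717}
scene {'fov_y': 44.68188701367603, 'cx': 260.937482026252, 'cy': 192.96180652419267, 'xyz': array([ 0.89063275, -0.35053257,  1.03932538]), 'orientation': array([[ 0.85792625,  0.42141412, -0.29389229],
       [ 0.51368767, -0.71399998,  0.47574048],
       [-0.00935533, -0.55911909, -0.82903457]])}
side {'fov_y': 43.29252538952867, 'cx': 249.85838552223578, 'cy': 186.58556948832467, 'xyz': array([1.15851789, 0.61826703, 0.95202439]), 'orientation': array([[-0.66423891,  0.52545122, -0.53168382],
       [ 0.74750373,  0.47164203, -0.46775203],
       [ 0.00498356, -0.70813474, -0.70605974]])}
wrist {'fov_y': 60.93232693710722, 'cx': 260.6587436680921, 'cy': 196.54274482952908, 'hand_eye': array([[ 9.99999780e-01,  5.22675393e-04, -4.09463066e-04,
        -3.59347024e-04],
       [-3.78527391e-04,  9.55445270e-01,  2.95168074e-01,
        -8.16076962e-02],
       [ 5.45496638e-04, -2.95167854e-01,  9.55445258e-01,
        -1.44709870e-01],
       [ 0.00000000e+00,  0.00000000e+00,  0.00000000e+00,
         1.00000000e+00]])}
```

View pics/scene0.png

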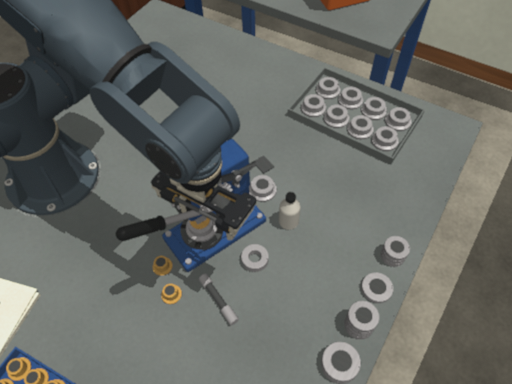

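View pics/side0.png

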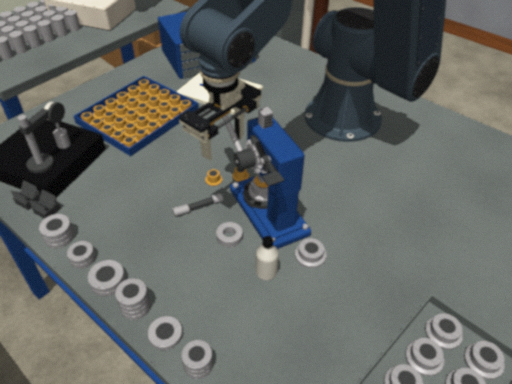

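View pics/wrist0.png

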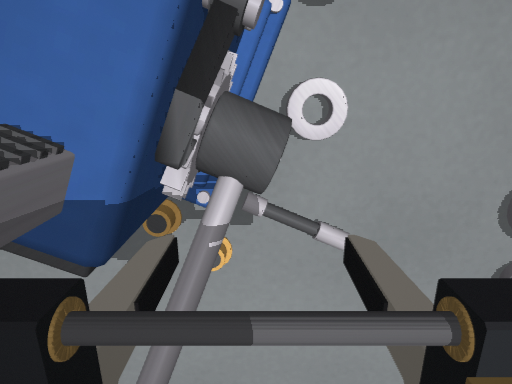

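The scene shows the press at about (215,205) under the gripper, its lever grip at (140,228) pointing toward lower left. In the side view it is seen from its head side. I'll raise straight up for a clear view.

```bash
python3 -m pendant '[0,0,-50,0,0, 0,0,-50,0,0, 0,0,-50,0,0, 0,0,-50,0,0, 0,0,0,0,1, 0,0,0,0,1]'; python3 - <<'E'
from station import observe, cams
import cv2
s=observe();print(s['eef_pos'],s['eef_rot'],s['t'],s['width'])
for n in ("scene","side","wrist"):
    im=cams.read_camera(n);cv2.imwrite(f"pics/{n}1.png",im[:,:,::-1])
E
```

```text
t: 0.9
eef_pos: [0.5491, 0.0001, 0.4437]
eef_rot: [[1.0, -0.0, -0.006], [-0.0, -1.0, 0.001], [-0.006, -0.001, -1.0]]
ft_force: [0.8, 0.5, -1.3]
width: 0.0776
[5.49098679e-01 7.15990438e-05 4.43687786e-01] [[ 9.99979854e-01 -8.00497973e-05 -6.34699529e-03]
 [-7.65678543e-05 -9.99999846e-01  5.48838158e-04]
 [-6.34703825e-03 -5.48341126e-04 -9.99979707e-01]] 0.9 0.07762531891131579
```

View pics/wrist1.png

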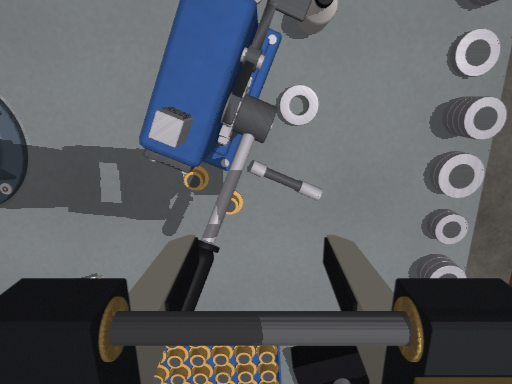

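View pics/scene1.png

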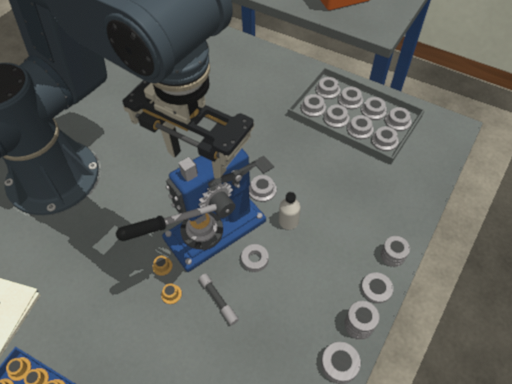

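View pics/side1.png

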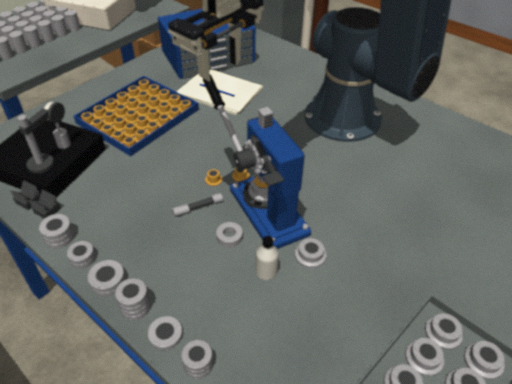

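The tab is at scene (262,165) and at the top edge of the wrist view (290,5). I'll shift +y to see all of it.

```bash
python3 -m pendant '[0,-50,0,0,1, 0,-50,0,0,1, 10,-20,0,0,1, 0,0,0,0,1, 0,0,0,0,1]'; python3 - <<'E'
from station import observe, cams
import cv2,pickle
s=observe();print(s['eef_pos'],s['t'],s['width'])
im=cams.read_camera("wrist");cv2.imwrite("pics/wrist2.png",im[:,:,::-1])
pickle.dump((s['eef_pos'],s['eef_rot']),open('w2.pkl','wb'))
cv2.imwrite("pics/wrist2c.png",cv2.resize(im[:,:,::-1][0:300,100:400],None,fx=2,fy=2,interpolation=2))
im=cv2.imread("pics/scene1.png")
cv2.imwrite("pics/scene1c.png",cv2.resize(im[140:280,100:300],None,fx=4,fy=4,interpolation=2))
E
```

```text
t: 1.68
eef_pos: [0.5596, 0.1213, 0.4391]
eef_rot: [[1.0, -0.002, -0.014], [-0.002, -1.0, -0.001], [-0.014, 0.001, -1.0]]
ft_force: [-0.7, -0.6, -0.1]
width: 0.0154
[0.55962424 0.12129651 0.43908178] 1.675 0.0154275596367767
```

View pics/wrist2c.png

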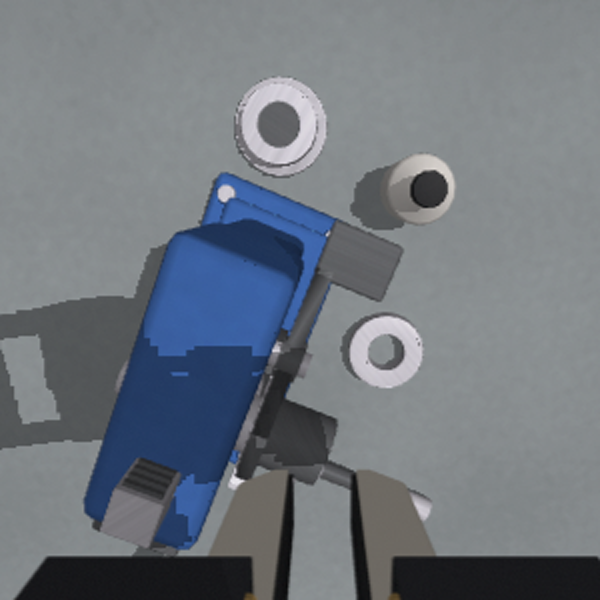

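View pics/scene1c.png

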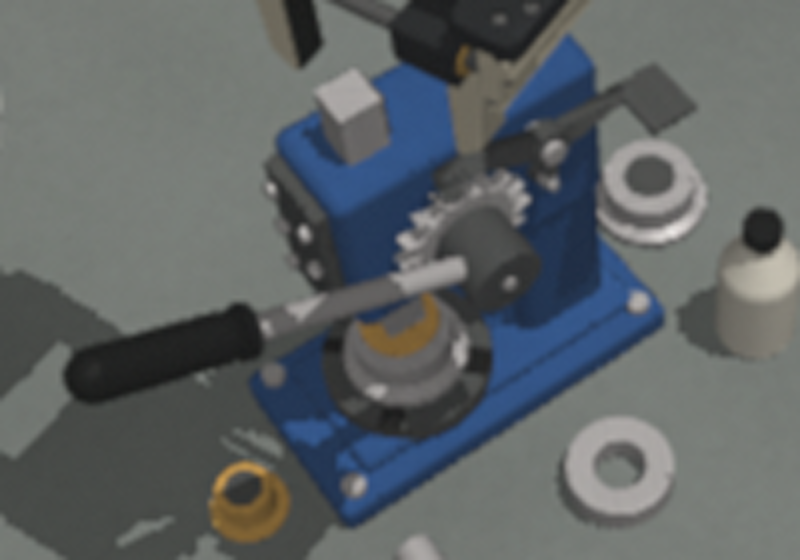

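The wrist crop shows the tab with corners at full-image px about (267,110),(301,125),(291,150),(258,135). The scene crop shows the grip from about (162,221) to (121,234).

```bash
cat > h.py <<'E'
import numpy as np
from station import cams
def ray(n,u,v,pose=None):
    m=cams.camera_model(n); f=192/np.tan(np.radians(m['fov_y']/2))
    d=np.array([(u-m['cx'])/f,(v-m['cy'])/f,1])
    if n=='wrist':
        H=m['hand_eye'];p,R=map(np.array,pose); return p+R@H[:3,3], R@H[:3,:3]@d
    return m['xyz'],m['orientation']@d
def atz(n,u,v,z,pose=None):
    o,d=ray(n,u,v,pose); return o+d*(z-o[2])/d[2]
def proj(n,P,pose=None):
    m=cams.camera_model(n); f=192/np.tan(np.radians(m['fov_y']/2))
    if n=='wrist':
        H=m['hand_eye'];p,R=map(np.array,pose); o=p+R@H[:3,3]; A=R@H[:3,:3]
    else: o,A=m['xyz'],m['orientation']
    c=A.T@(np.array(P)-o); return np.round([m['cx']+f*c[0]/c[2],m['cy']+f*c[1]/c[2]],1)
E
python3 - <<'E'
import pickle; from h import *
w=pickle.load(open('w2.pkl','rb'))
C=[(335,220),(403,250),(383,300),(317,270)]
P=[atz('wrist',100+a/2,b/2,.249,w) for a,b in C]
for p in P: print(p.round(4))
c=np.mean(P,0);print('tab W',c)
print('y dir', np.degrees(np.arctan2(*(((P[0]-P[1])+(P[3]-P[2]))[:2][::-1]))))
print('x dir', np.degrees(np.arctan2(*(((P[0]-P[3])+(P[1]-P[2]))[:2][::-1]))))
C=[(655,63),(697,105),(655,133),(618,95)]
P=[atz('scene',100+a/4,140+b/4,.249) for a,b in C]; print('tab S',np.mean(P,0))
# foot corners z~0.0? head top edges z=.27 wrist
for a,b in [(183,232),(88,505),(190,548),(302,245)]: print('head',atz('wrist',100+a/2,b/2,.27,w).round(4))
E
```

```text
[0.5634 0.1892 0.249 ]
[0.5976 0.1746 0.249 ]
[0.5882 0.1494 0.249 ]
[0.5544 0.1646 0.249 ]
tab W [0.57590206 0.16943542 0.249     ]
y dir 156.304393219985
x dir 69.68966625438439
tab S [0.57890647 0.16859442 0.249     ]
head [0.4921 0.1847 0.27  ]
head [0.4319 0.0428 0.27  ]
head [0.485  0.0172 0.27  ]
head [0.5478 0.1787 0.27  ]
```

```bash
python3 - <<'E'
import cv2
im=cv2.imread("pics/side1.png");cv2.imwrite("pics/side1c.png",cv2.resize(im[50:250,170:340],None,fx=4,fy=3.0,interpolation=2) if 0 else cv2.resize(im[60:210,180:330],None,fx=4,fy=4,interpolation=2))
im=cv2.imread("pics/wrist1.png");cv2.imwrite("pics/wrist1c.png",cv2.resize(im[100:320,130:330],None,fx=2.7,fy=2.7,interpolation=2))
E
```

```text
(no output)
```

View pics/side1c.png

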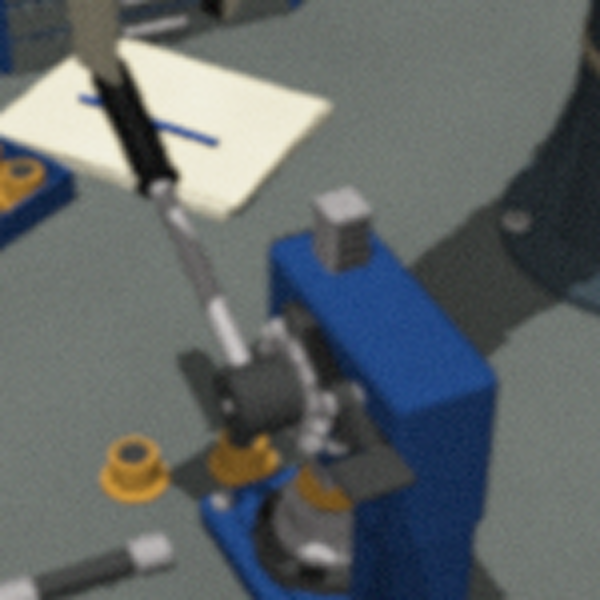

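View pics/wrist1c.png

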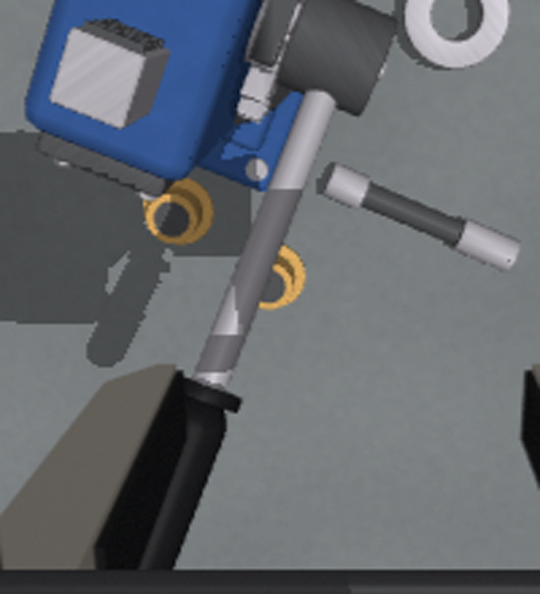

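The side crop shows the sleeve start at full px (219,106) and the tab centre at about (270.5,177.5). The wrist1 crop has the sleeve start at (208.5,245).

```bash
python3 - <<'E'
from h import *; import pickle
from scipy.optimize import least_squares
w2=pickle.load(open('w2.pkl','rb'))
w1=(np.array([.549099,.0000716,.443688]),np.array([[ 9.99979854e-01,-8.00497973e-05,-6.34699529e-03],[-7.65678543e-05,-9.99999846e-01,5.48838158e-04],[-6.34703825e-03,-5.48341126e-04,-9.99979707e-01]]))
obs=[('scene','L',.150,(163,221.5),None),('scene','L',.238,(119.5,233.5),None),('side','L',.150,(218.8,106.2),None),('wrist','L',.150,(208.5,245),w1),
('wrist','T',0,(280,130),w2),('scene','T',0,(264,164.75),None),('side','T',0,(270.5,177.5),None)]
def pts(x):
    px,py,e,psi,dx=x; X=np.array([np.cos(psi),np.sin(psi),0]);Y=np.array([-X[1],X[0],0]);p=np.array([px,py,.21])
    return p,X,Y
def res(x,full=False):
    p,X,Y=pts(x);r=[]
    for n,k,d,uv,po in obs:
        P=p-X*d*np.cos(x[2])+np.array([0,0,d*np.sin(x[2])]) if k=='L' else p+X*x[4]+Y*.008+np.array([0,0,.039])
        r.append(proj(n,P,po)-uv)
    return np.array(r) if full else np.concatenate(r+[[(np.degrees(x[3])-68.3)*1.0]])
s=least_squares(res,[.56,.05,.5,1.19,.1],diff_step=1e-3,x_scale=[.1,.1,.1,.1,.1]);x=s.x
print(x,np.degrees(x[3]),'lever v',.54-x[2]);print(res(x,True).round(1))
p,X,Y=pts(x);print('tab',p+X*x[4]+Y*.008)
for v in (.54-x[2],.17,.5,.96,1.0):
    e=.54-v;print(v,'grip',p-X*.195*np.cos(e)+[0,0,.195*np.sin(e)])
E
```

```text
[0.54245676 0.05740943 0.4957763  1.20183934 0.11670599] 68.86032170257457 lever v 0.04422369904606788
[[-0.8 -0.1]
 [ 0.3 -0.6]
 [-0.1 -2.5]
 [ 1.1  0. ]
 [ 1.   0.5]
 [-0.6 -0.6]
 [ 1.7 -0.2]]
tab [0.5770843  0.16914671 0.21      ]
0.04422369904606788 grip [ 0.48059861 -0.10256977  0.30276435]
0.17 grip [ 0.47689051 -0.11215974  0.28051501]
0.5 grip [ 0.47218766 -0.12432237  0.21779792]
0.96 grip [ 0.47824346 -0.10866071  0.13048671]
1.0 grip [ 0.47944156 -0.10556217  0.12343012]
```

```bash
python3 -m pendant '[23,-48,0,0,1, 0,0,0,0,1, 0,0,40,0,1, 0,0,40,0,1, 0,0,40,0,1, 0,0,10,0,1, 0,0,0,0,1]'; python3 - <<'E'
from station import cams
import cv2
for n in ("scene","side"):
    im=cams.read_camera(n)[:,:,::-1]
    y,x=(110,180) if n=="scene" else (90,190)
    cv2.imwrite(f"pics/{n}3.png",cv2.resize(im[y:y+140,x:x+180],None,fx=4,fy=4,interpolation=2))
E
```

```text
t: 2.6
eef_pos: [0.5826, 0.1611, 0.3083]
eef_rot: [[1.0, -0.012, -0.009], [-0.012, -1.0, -0.002], [-0.009, 0.002, -1.0]]
ft_force: [-0.5, -0.2, 0.4]
width: 0.0002
```

View pics/scene3.png

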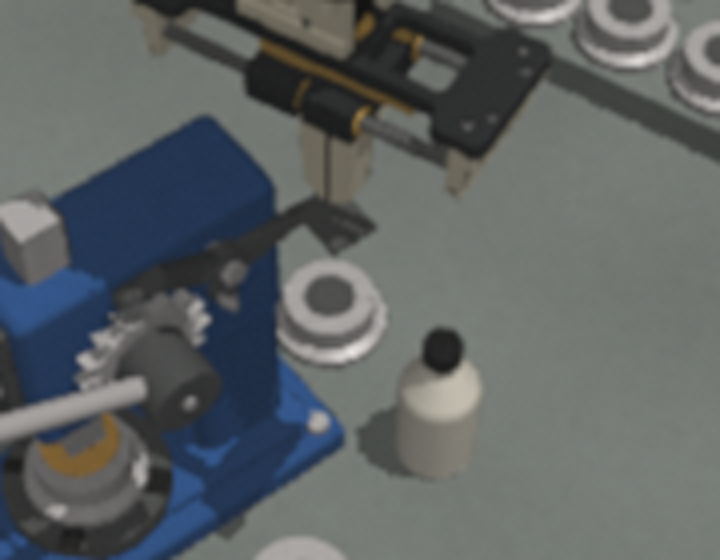

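View pics/side3.png

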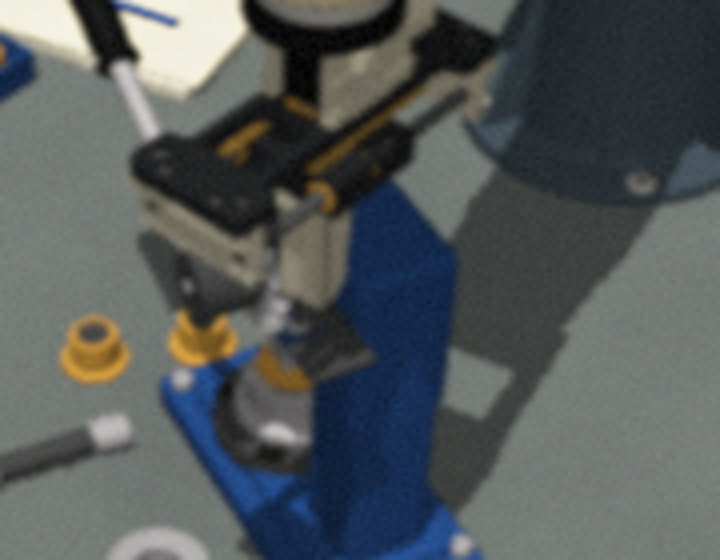

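The fingertips hang above the tab, about 37 mm up and 8 mm short in y. I'll correct that and descend to just above it.

```bash
python3 -m pendant '[0,-9,0,0,1, 0,0,15,0,1, 0,0,14,0,1, 0,0,0,0,1]';python3 -m pendant '[0,0,3,0,1, 0,0,3,0,1]';
```

```text
t: 3.2
eef_pos: [0.5834, 0.1714, 0.2801]
eef_rot: [[1.0, -0.011, -0.005], [-0.011, -1.0, -0.001], [-0.005, 0.001, -1.0]]
ft_force: [-0.3, 0.2, 0.1]
width: 0.0004
t: 3.45
eef_pos: [0.5835, 0.1714, 0.274]
eef_rot: [[1.0, -0.011, -0.004], [-0.011, -1.0, -0.001], [-0.004, 0.001, -1.0]]
ft_force: [-0.0, -0.4, -1.1]
width: 0.0008
```

```bash
for i in 1; do python3 -m pendant '[0,0,4,0,1, 0,0,3,0,1]';done; python3 -m pendant '[0,0,4,0,1]'; python3 -m pendant '[0,0,3,0,1]'
```

```text
t: 3.7
eef_pos: [0.5838, 0.1716, 0.2673]
eef_rot: [[1.0, -0.011, -0.003], [-0.011, -1.0, -0.0], [-0.003, 0.0, -1.0]]
ft_force: [-0.5, 0.3, 2.5]
width: 0.0004
t: 3.82
eef_pos: [0.5839, 0.1716, 0.2633]
eef_rot: [[1.0, -0.011, -0.003], [-0.011, -1.0, -0.0], [-0.003, 0.0, -1.0]]
ft_force: [-0.1, -0.1, 0.6]
width: 0.0003
t: 3.95
eef_pos: [0.5837, 0.1715, 0.2598]
eef_rot: [[1.0, -0.011, -0.003], [-0.011, -1.0, -0.0], [-0.003, 0.0, -1.0]]
ft_force: [-0.2, -0.4, 0.2]
width: 0.0006
```

```bash
python3 -m pendant '[0,0,3,0,1]'; python3 -m pendant '[0,0,2,0,1]'; python3 -m pendant '[0,0,2,0,1]'
```

```text
t: 4.08
eef_pos: [0.5837, 0.1714, 0.2564]
eef_rot: [[1.0, -0.011, -0.003], [-0.011, -1.0, -0.0], [-0.003, 0.001, -1.0]]
ft_force: [-0.3, 0.3, 0.6]
width: 0.0004
t: 4.2
eef_pos: [0.5836, 0.1714, 0.254]
eef_rot: [[1.0, -0.011, -0.004], [-0.011, -1.0, -0.001], [-0.004, 0.001, -1.0]]
ft_force: [-0.1, 0.2, 3.3]
width: 0.0008
t: 4.32
eef_pos: [0.5837, 0.1713, 0.2532]
eef_rot: [[1.0, -0.011, -0.003], [-0.011, -1.0, -0.001], [-0.003, 0.001, -1.0]]
ft_force: [-6.3, -1.2, 19.4]
width: 0.0006
```

It is firmly at the lower stop, with the tip at 0.231. Now I'll retreat and check.

```bash
python3 -m pendant '[0,0,-20,0,1, 0,0,-50,0,1, 0,0,-50,0,1, 0,0,-50,0,1, 0,0,-20,0,1, 0,50,0,0,1, 0,0,0,0,1]'; python3 - <<'E'
from station import cams,observe
import cv2,pickle
s=observe();pickle.dump((s['eef_pos'],s['eef_rot']),open('w4.pkl','wb'))
for n,y,x in (("scene",110,120),("side",60,180),("wrist",0,100)):
    im=cams.read_camera(n)[:,:,::-1];cv2.imwrite(f"pics/{n}4f.png",im)
    k=3 if n!="wrist" else 2
    cv2.imwrite(f"pics/{n}4.png",cv2.resize(im[y:y+(190 if k==3 else 290),x:x+(220 if k==3 else 300)],None,fx=k,fy=k,interpolation=2))
E
```

```text
t: 5.2
eef_pos: [0.5835, 0.1204, 0.4492]
eef_rot: [[1.0, -0.01, -0.003], [-0.01, -1.0, -0.001], [-0.003, 0.001, -1.0]]
ft_force: [0.2, 0.8, -0.2]
width: 0.0004
```

View pics/scene4.png

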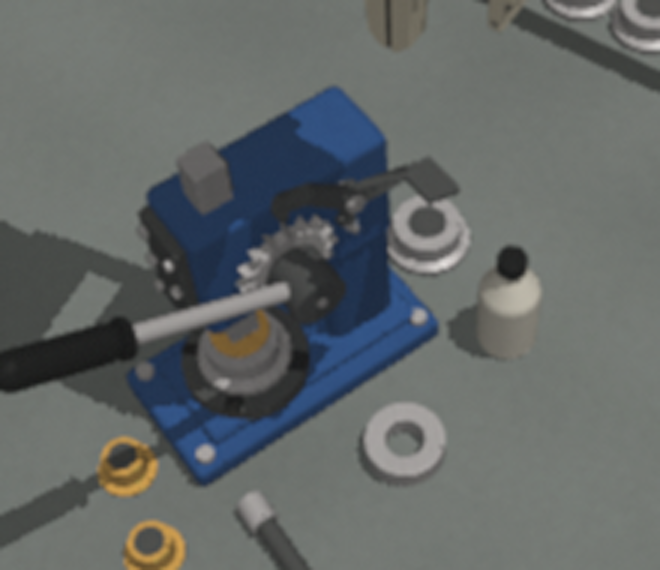

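View pics/wrist4.png

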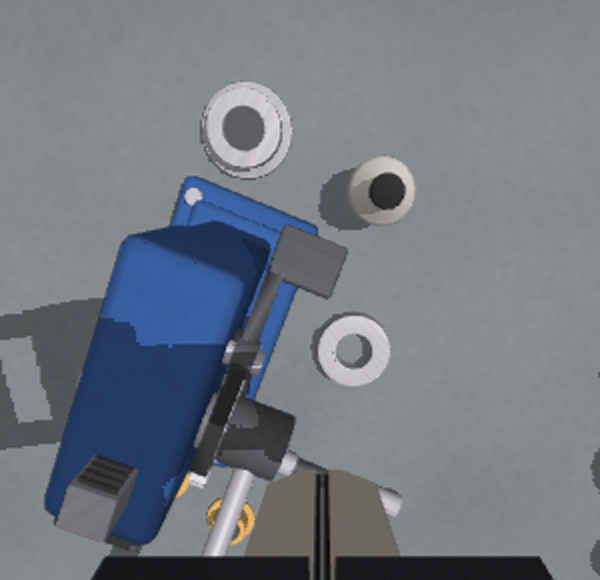

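View pics/side4.png

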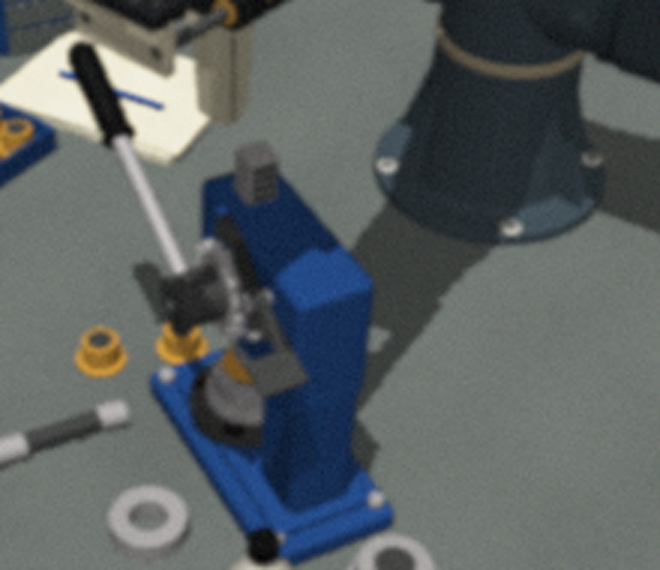

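The pawl nose is clear of the teeth and the tab stays down in the scene crop at (433,178). Now over the lever grip.

```bash
python3 -m pendant '[-25,50,0,0,1, -25,50,0,0,1, -25,50,0,0,1, -25,50,0,0,1, 0,20,0,0,1, 0,0,0,0,1]'; python3 - <<'E'
from station import cams,observe
import cv2
for n,y,x in (("scene",110,80),("side",0,140)):
    im=cams.read_camera(n)[:,:,::-1]
    cv2.imwrite(f"pics/{n}5.png",cv2.resize(im[y:y+190,x:x+220],None,fx=3,fy=3,interpolation=2))
E
```

```text
t: 6.1
eef_pos: [0.48, -0.0972, 0.4465]
eef_rot: [[1.0, -0.0, -0.007], [-0.0, -1.0, 0.0], [-0.007, -0.0, -1.0]]
ft_force: [0.5, -0.3, 0.7]
width: 0.0001
```

View pics/scene5.png

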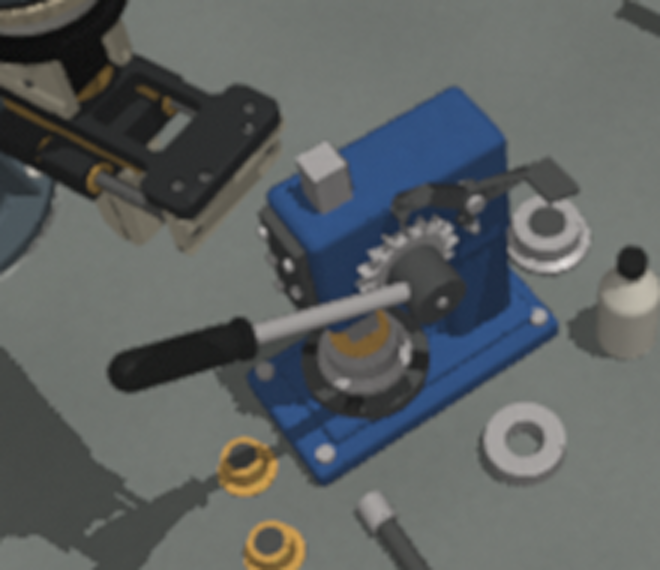

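View pics/side5.png

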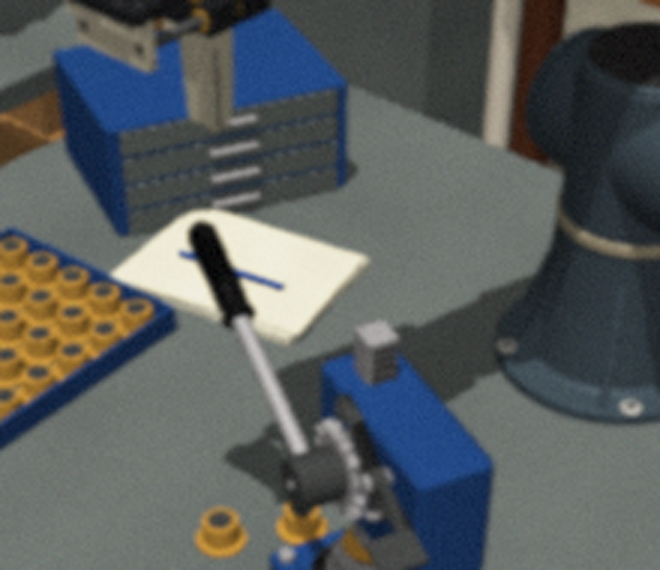

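```bash
python3 -c "
from h import *
for P in ([.4806,-.1026,.3028],): print(proj('scene',P),proj('side',P))"
python3 -m pendant '[2,8,0,0,1, 0,0,40,0,1, 0,0,40,0,1, 0,0,10,0,1, 0,0,0,0,1]'; python3 - <<'E'
from station import cams,observe
import cv2
for n,y,x in (("scene",110,80),("side",0,140)):
    im=cams.read_camera(n)[:,:,::-1]
    cv2.imwrite(f"pics/{n}6.png",cv2.resize(im[y:y+190,x:x+220],None,fx=3,fy=3,interpolation=2))
E
```

```text
[141.2 227.1] [211.4  87.6]
t: 6.82
eef_pos: [0.4839, -0.1017, 0.3553]
eef_rot: [[1.0, 0.007, -0.005], [0.007, -1.0, 0.0], [-0.005, -0.0, -1.0]]
ft_force: [0.2, -0.4, 0.6]
width: 0.0003
```

View pics/scene6.png

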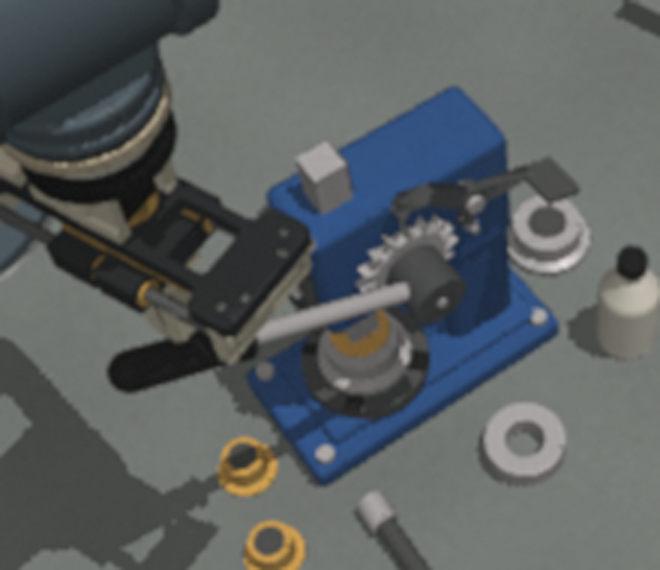

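View pics/side6.png

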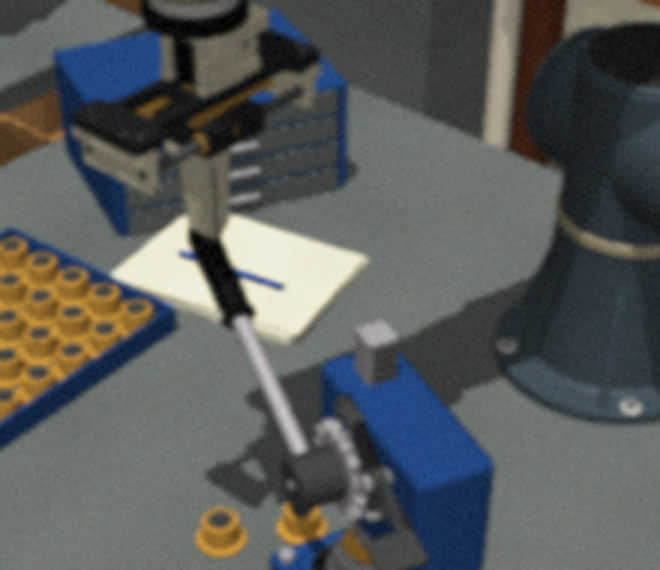

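```bash
python3 -m pendant '[-5,8,0,0,1, 0,0,8,0,1, 0,0,8,0,1]';python3 -m pendant '[0,0,8,0,1, 0,0,8,0,1]';python3 -m pendant '[0,0,8,0,1, 0,0,8,0,1]'
```

```text
t: 7.3
eef_pos: [0.4795, -0.111, 0.3418]
eef_rot: [[1.0, 0.007, 0.001], [0.007, -1.0, -0.002], [0.001, 0.002, -1.0]]
ft_force: [1.1, 0.6, -0.5]
width: 0.0003
t: 7.55
eef_pos: [0.4798, -0.1112, 0.325]
eef_rot: [[1.0, 0.007, 0.002], [0.007, -1.0, -0.002], [0.002, 0.002, -1.0]]
ft_force: [0.4, -1.2, 2.8]
width: 0.0003
t: 7.8
eef_pos: [0.48, -0.1113, 0.308]
eef_rot: [[1.0, 0.007, 0.002], [0.007, -1.0, -0.003], [0.002, 0.003, -1.0]]
ft_force: [-0.7, -0.9, 3.1]
width: 0.0002
```

```bash
python3 -m pendant '[-2,0,10,0,1, -2,0,10,0,1]';python3 -m pendant '[-1,1,10,0,1, 0,1,10,0,1]'; python3 -m pendant '[0,0,10,0,1, 0,0,10,0,1]'; python3 - <<'E'
from station import cams,observe
import cv2
for n,y,x in (("scene",110,80),("side",0,140)):
    im=cams.read_camera(n)[:,:,::-1]
    cv2.imwrite(f"pics/{n}7.png",cv2.resize(im[y:y+190,x:x+220],None,fx=3,fy=3,interpolation=2))
E
```

```text
t: 8.05
eef_pos: [0.4764, -0.1117, 0.2869]
eef_rot: [[1.0, 0.007, 0.004], [0.007, -1.0, -0.004], [0.004, 0.004, -1.0]]
ft_force: [0.7, -2.3, 2.2]
width: 0.0006
t: 8.3
eef_pos: [0.4749, -0.1138, 0.2653]
eef_rot: [[1.0, 0.007, 0.003], [0.007, -1.0, -0.003], [0.003, 0.003, -1.0]]
ft_force: [-0.7, -2.1, 2.9]
width: 0.0004
t: 8.55
eef_pos: [0.4746, -0.115, 0.2447]
eef_rot: [[1.0, 0.007, 0.002], [0.007, -1.0, -0.006], [0.002, 0.006, -1.0]]
ft_force: [-3.1, -4.7, 11.0]
width: 0.0004
```

View pics/scene7.png

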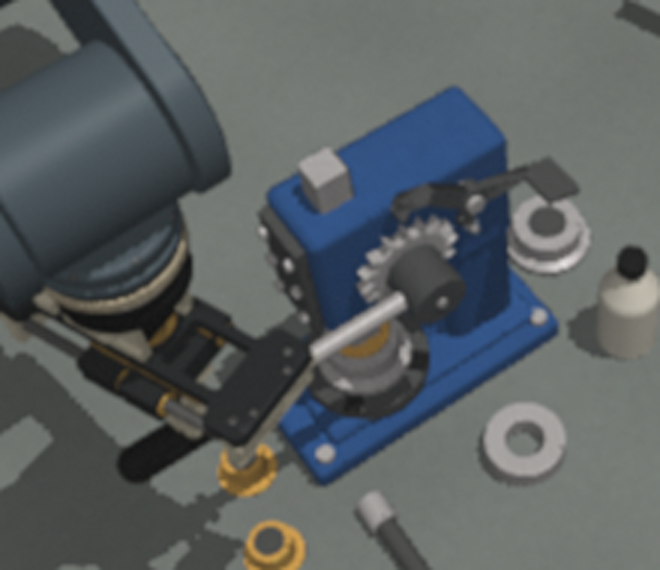

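View pics/side7.png

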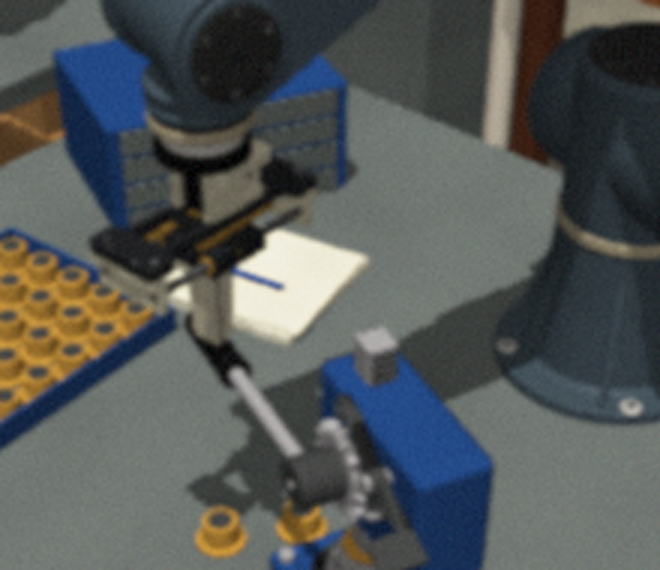

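The lever is going down and has met the bush, with about 11 N and the pawl still out. I'll continue.

```bash
python3 -m pendant '[-1,4,10,0,1, 0,0,10,0,1]';python3 -m pendant '[0,0,10,0,1, 0,0,10,0,1]'; python3 -m pendant '[0,0,10,0,1, 0,0,8,0,1]'
```

```text
t: 8.9
eef_pos: [0.4741, -0.1175, 0.2244]
eef_rot: [[1.0, 0.007, 0.003], [0.007, -1.0, -0.002], [0.003, 0.002, -1.0]]
ft_force: [-3.7, -2.9, 8.9]
width: 0.0006
t: 9.15
eef_pos: [0.4746, -0.1165, 0.2048]
eef_rot: [[1.0, 0.006, 0.005], [0.006, -1.0, 0.001], [0.005, -0.001, -1.0]]
ft_force: [-0.1, 5.4, 11.6]
width: 0.0008
t: 9.4
eef_pos: [0.4758, -0.1153, 0.1874]
eef_rot: [[1.0, 0.005, 0.008], [0.005, -1.0, 0.003], [0.008, -0.003, -1.0]]
ft_force: [0.6, 4.1, 10.3]
width: 0.0004
```

```bash
python3 -m pendant '[0,0,7,0,1]';python3 -m pendant '[0,0,7,0,1]'; python3 -m pendant '[0,0,5,0,1]'
```

```text
t: 9.52
eef_pos: [0.4763, -0.1147, 0.1807]
eef_rot: [[1.0, 0.005, 0.009], [0.005, -1.0, 0.004], [0.009, -0.004, -1.0]]
ft_force: [1.1, 2.4, 11.4]
width: 0.0007
t: 9.65
eef_pos: [0.477, -0.1142, 0.1741]
eef_rot: [[1.0, 0.005, 0.011], [0.005, -1.0, 0.005], [0.011, -0.005, -1.0]]
ft_force: [0.2, 2.3, 10.8]
width: 0.0003
t: 9.78
eef_pos: [0.4774, -0.1138, 0.1694]
eef_rot: [[1.0, 0.004, 0.012], [0.004, -1.0, 0.006], [0.012, -0.006, -1.0]]
ft_force: [-1.0, 1.3, 10.6]
width: 0.0004
```

```bash
for i in 1; do python3 -m pendant '[0,0,4,0,1]';done; python3 -m pendant '[0,0,3,0,1]'; python3 -m pendant '[0,0,3,0,1]'
```

```text
t: 9.9
eef_pos: [0.4779, -0.1134, 0.1658]
eef_rot: [[1.0, 0.004, 0.013], [0.004, -1.0, 0.007], [0.013, -0.007, -1.0]]
ft_force: [-1.3, 1.8, 11.4]
width: 0.0005
t: 10.02
eef_pos: [0.4783, -0.113, 0.1632]
eef_rot: [[1.0, 0.004, 0.014], [0.004, -1.0, 0.007], [0.014, -0.007, -1.0]]
ft_force: [-1.5, 0.6, 11.1]
width: 0.0007
t: 10.15
eef_pos: [0.4787, -0.1125, 0.1609]
eef_rot: [[1.0, 0.004, 0.015], [0.004, -1.0, 0.008], [0.015, -0.008, -1.0]]
ft_force: [-5.0, 3.8, 18.7]
width: 0.0004
```

```bash
python3 -m pendant '[0,0,3,0,1]'; python3 -m pendant '[0,0,3,0,1]'
```

```text
t: 10.28
eef_pos: [0.479, -0.112, 0.159]
eef_rot: [[1.0, 0.003, 0.015], [0.003, -1.0, 0.009], [0.015, -0.009, -1.0]]
ft_force: [-5.8, 4.4, 23.9]
width: 0.0005
t: 10.4
eef_pos: [0.4796, -0.112, 0.1575]
eef_rot: [[1.0, 0.004, 0.017], [0.003, -1.0, 0.009], [0.017, -0.009, -1.0]]
ft_force: [-7.7, -1.0, 25.3]
width: 0.0006
```

```bash
python3 -m pendant '[0,0,4,0,1]'; python3 -m pendant '[0,0,4,0,1]';  python3 - <<'E'
from station import cams,observe
import cv2
print(observe()['ft_force'],observe()['eef_pos'])
for n,y,x in (("scene",110,80),("side",0,140)):
    im=cams.read_camera(n)[:,:,::-1]
    cv2.imwrite(f"pics/{n}8.png",cv2.resize(im[y:y+190,x:x+220],None,fx=3,fy=3,interpolation=2))
E
```

```text
t: 10.52
eef_pos: [0.48, -0.1117, 0.1553]
eef_rot: [[1.0, 0.003, 0.018], [0.003, -1.0, 0.009], [0.018, -0.009, -1.0]]
ft_force: [-9.2, 2.5, 30.0]
width: 0.0002
t: 10.65
eef_pos: [0.4809, -0.1122, 0.1534]
eef_rot: [[1.0, 0.004, 0.02], [0.004, -1.0, 0.008], [0.02, -0.008, -1.0]]
ft_force: [-9.1, -3.7, 34.2]
width: 0.0002
[-9.09363313 -3.71575036 34.21562634] [ 0.48091519 -0.11218908  0.15344079]
```

View pics/scene8.png

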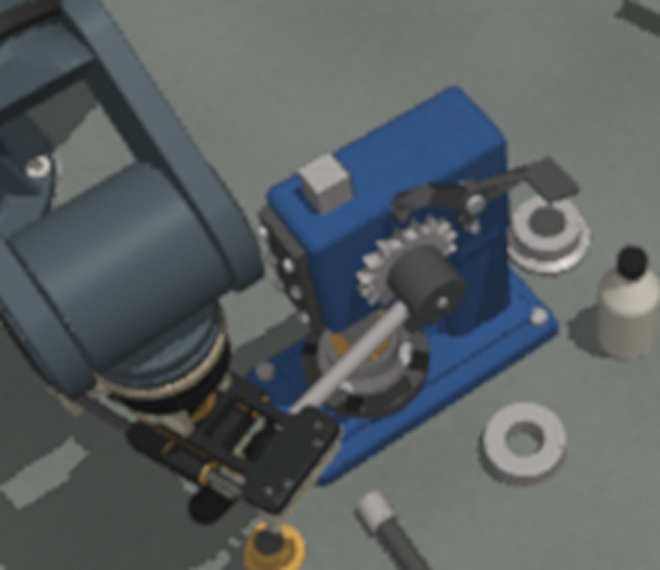

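View pics/side8.png

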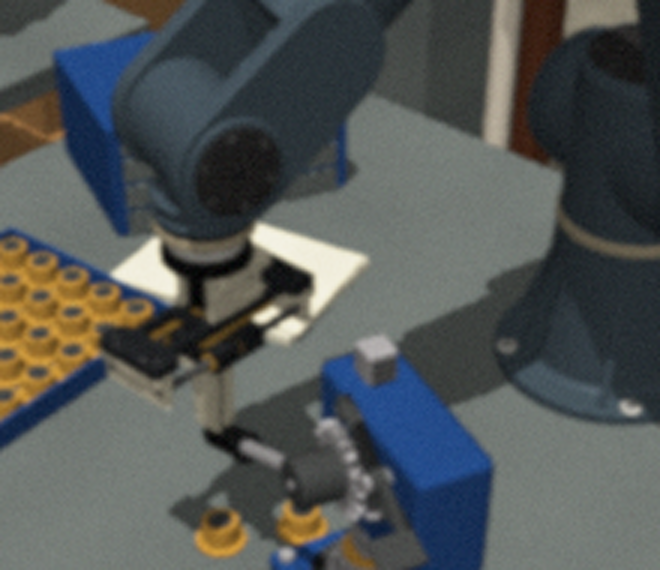

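The force rose from 11 N to 34 N from TCP z 0.163 downward, which matches the predicted stop. I'll release and inspect.

```bash
python3 -m pendant '[0,0,-10,0,1, 0,0,-40,0,1, 0,0,-50,0,1, 0,0,-50,0,1, 0,0,-50,0,1, 0,0,-50,0,1, 0,0,0,0,1, 0,0,0,0,1]'; python3 - <<'E'
from station import cams,observe
import cv2
for n,y,x in (("scene",110,80),("side",0,140)):
    im=cams.read_camera(n)[:,:,::-1]; cv2.imwrite(f"pics/{n}9f.png",im)
    cv2.imwrite(f"pics/{n}9.png",cv2.resize(im[y:y+190,x:x+220],None,fx=3,fy=3,interpolation=2))
    if n=="scene": cv2.imwrite("pics/scene9z.png",cv2.resize(im[200:260,150:240],None,fx=8,fy=8,interpolation=2)); o=cv2.imread("pics/scene4f.png");cv2.imwrite("pics/scene4z.png",cv2.resize(o[200:260,150:240],None,fx=8,fy=8,interpolation=2))
E
```

```text
t: 11.75
eef_pos: [0.4746, -0.113, 0.4084]
eef_rot: [[1.0, 0.004, 0.016], [0.004, -1.0, 0.013], [0.016, -0.013, -1.0]]
ft_force: [0.9, -0.2, 0.7]
width: 0.0005
```

View pics/scene9.png

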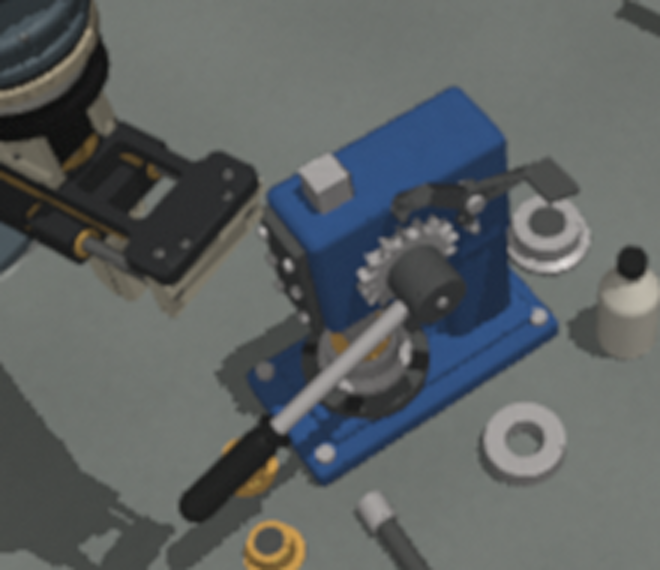

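View pics/side9.png

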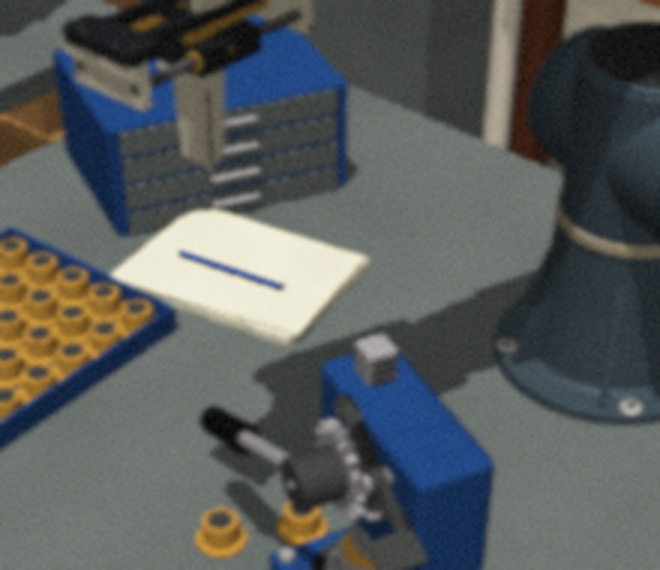

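View pics/scene9z.png

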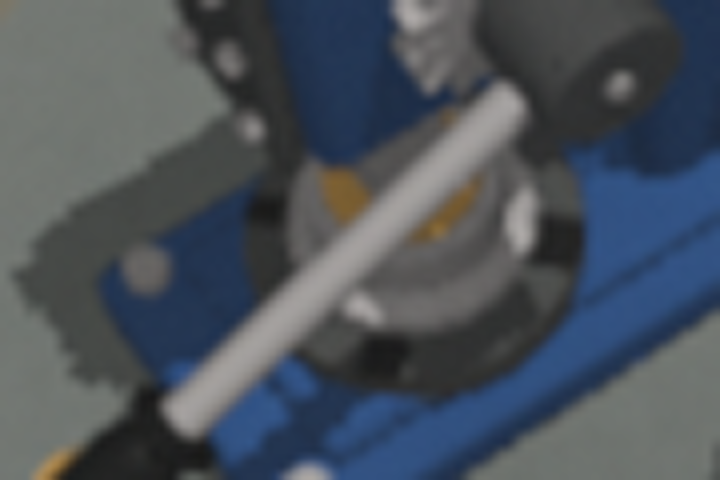

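View pics/scene4z.png

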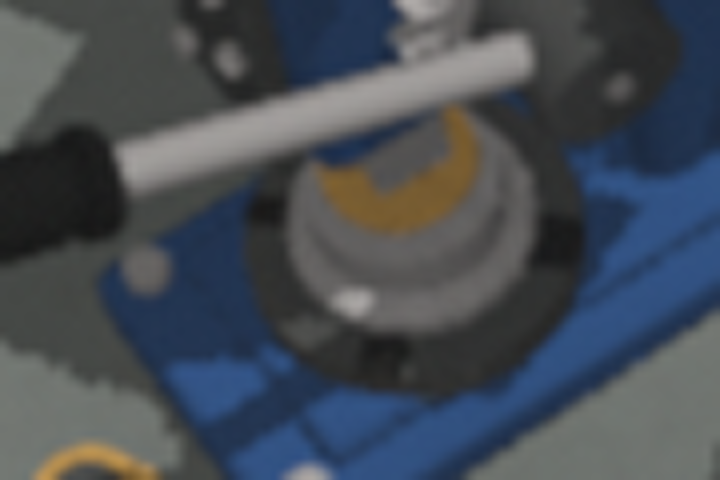

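Need a numeric check of the lever angle and bush height.

```bash
python3 - <<'E'
from h import *
p=np.array([.5425,.0574,.21]);psi=1.2018;X=np.array([np.cos(psi),np.sin(psi),0]);Y=np.array([-X[1],X[0],0])
for v in (.8,.9,.96,1.0):
    e=.54-v
    L=lambda d:p-X*d*np.cos(e)+np.array([0,0,d*np.sin(e)])
    print(v,[proj(n,L(d)) for n in('scene','side') for d in(.15,.238)])
E
python3 - <<'E'
import cv2
im=cv2.imread("pics/side9f.png");cv2.imwrite("pics/side9z.png",cv2.resize(im[120:220,190:300],None,fx=6,fy=6,interpolation=2))
im=cv2.imread("pics/side4f.png");cv2.imwrite("pics/side4z.png",cv2.resize(im[120:220,190:300],None,fx=6,fy=6,interpolation=2))
E
```

```text
0.8 [array([166.6, 251.8]), array([133. , 279.9]), array([218.3, 136.8]), array([205.5, 125.5])]
0.9 [array([169.6, 253.7]), array([138.6, 282.3]), array([219.3, 142.2]), array([207.1, 133.7])]
0.96 [array([171.7, 254.6]), array([142.2, 283.3]), array([220. , 145.5]), array([208.1, 138.6])]
1.0 [array([173.1, 255. ]), array([144.8, 283.8]), array([220.5, 147.7]), array([208.9, 141.9])]
```

View pics/side9z.png

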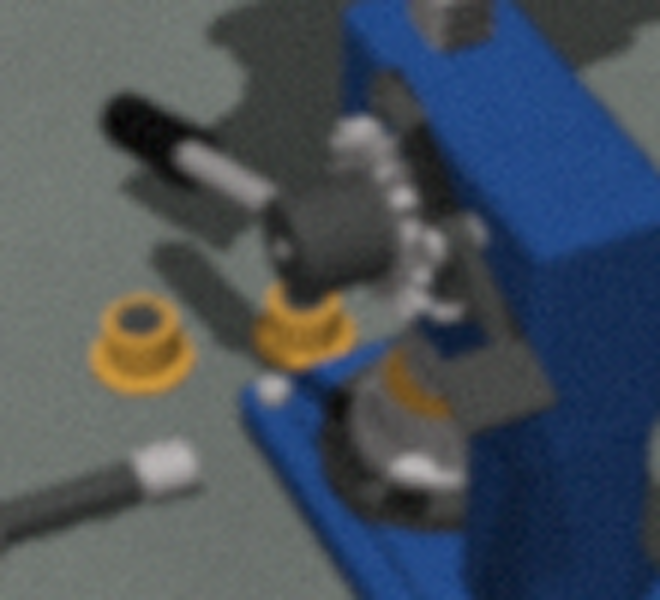

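View pics/side4z.png

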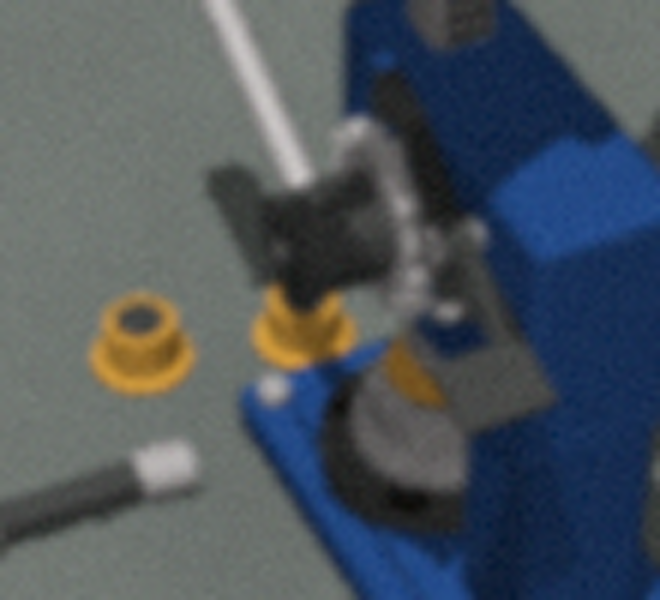

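The lever angle reads about 0.93–0.98 and the brass flange moved down about 2 px, both close to home. I'll push once more to confirm the end stop.

```bash
python3 -m pendant '[4,-2,50,0,1, 0,0,50,0,1, 0,0,50,0,1, 0,0,50,0,1, 0,0,25,0,1, 0,0,5,0,1, 0,0,0,0,1]'; python3 -m pendant '[0,0,5,0,1]'
```

```text
t: 12.72
eef_pos: [0.4797, -0.1063, 0.1666]
eef_rot: [[1.0, 0.004, 0.009], [0.004, -1.0, 0.017], [0.009, -0.017, -1.0]]
ft_force: [1.0, -0.9, 4.7]
width: 0.0006
t: 12.85
eef_pos: [0.4804, -0.1062, 0.163]
eef_rot: [[1.0, 0.004, 0.01], [0.003, -1.0, 0.017], [0.01, -0.017, -1.0]]
ft_force: [-3.8, 5.2, 24.1]
width: 0.0005
```

```bash
python3 -m pendant '[0,0,4,0,1]'; python3 -m pendant '[0,0,3,0,1]'; python3 -m pendant '[0,0,0,0,1, 0,0,0,0,1]'
```

```text
t: 12.98
eef_pos: [0.481, -0.1062, 0.161]
eef_rot: [[1.0, 0.004, 0.012], [0.004, -1.0, 0.017], [0.012, -0.016, -1.0]]
ft_force: [-8.5, 1.9, 27.5]
width: 0.0004
t: 13.1
eef_pos: [0.4813, -0.1061, 0.1601]
eef_rot: [[1.0, 0.004, 0.013], [0.004, -1.0, 0.016], [0.013, -0.016, -1.0]]
ft_force: [-9.9, 2.4, 29.2]
width: 0.0005
t: 13.35
eef_pos: [0.4812, -0.1071, 0.1628]
eef_rot: [[1.0, 0.005, 0.014], [0.005, -1.0, 0.014], [0.014, -0.014, -1.0]]
ft_force: [-4.3, -2.9, 9.7]
width: 0.0005
```

The contact is elastic at the stop with no further travel. I'll retreat and do a final check, including a wrist view toward the bush.

```bash
python3 -m pendant '[0,0,-10,0,1, 0,0,-50,0,1, 0,0,-50,0,1, 0,0,-50,0,1, 0,0,-50,0,1, 0,0,-30,0,1, 30,-20,0,0,1, 40,0,0,0,1, 0,0,0,0,1]'; python3 - <<'E'
from station import cams,observe
import cv2
for n in ("scene","side","wrist"):
    im=cams.read_camera(n)[:,:,::-1]; cv2.imwrite(f"pics/{n}10f.png",im)
a=cv2.imread("pics/scene10f.png");b=cv2.imread("pics/scene4f.png")
z=lambda i:cv2.resize(i[205:260,165:235],None,fx=5.6,fy=5.6,interpolation=2)
import numpy as np
cv2.imwrite("pics/cmp10.png",np.hstack([z(b),z(a)]))
E
```

```text
t: 14.48
eef_pos: [0.5474, -0.0881, 0.4181]
eef_rot: [[1.0, 0.005, 0.017], [0.004, -1.0, 0.016], [0.017, -0.016, -1.0]]
ft_force: [0.0, 0.5, -0.3]
width: 0.0007
```

View pics/scene10f.png

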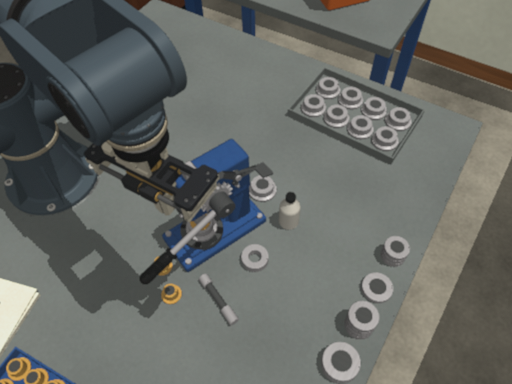

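View pics/wrist10f.png

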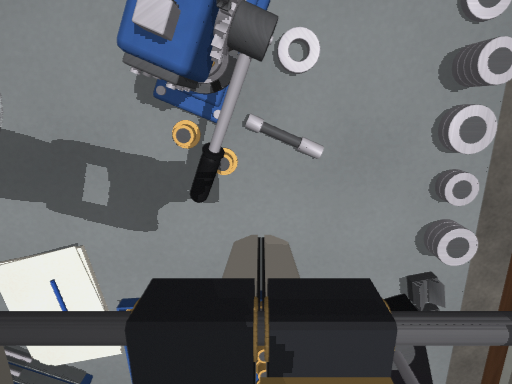

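View pics/cmp10.png

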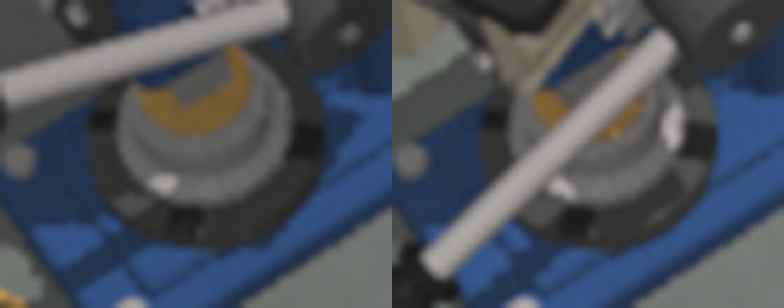

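```bash
python3 -c "
from station import workorder
print(workorder.sign_off())"
```

```text
the job is handed in; nothing more can be done
None
```

The job is done and handed in at about 14.5 s of the 45 s allowed. The bush is home as far as I can tell, though I couldn't read its depth directly.

- **Pawl:** I pressed the tab with closed fingertips until it reached its lower stop, peaking at about 19 N. It stayed down when I let go, and the pictures show the nose clear of the ratchet teeth.
- **Lever:** I pushed it down at the grip. It took about 2–3 N at first, then about 11 N once the ram met the bush, against the 8 N stated. It reached a stop where I pressed up to about 34 N.
- **Second push:** I pushed again to confirm. The force rose straight away to 29 N and the lever only sprang slightly, so there was no travel left.
- **Final view:** The lever was still down, the brass flange was lower on the hub, and the loose parts looked undisturbed. The robot was clear of the press.

**Checks that disagreed:**
- **Lever angle:** the cameras gave about 0.93 to 0.98 rad, against a stop stated at 0.96 to 1.0.
- **Bush travel:** the images are too coarse to measure it, giving roughly 6–9 mm of movement. That the flange is seated rests mainly on the lever reaching its stop.
- **Stop:** it felt springy, about 2 N/mm, rather than completely hard.

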